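# Set four espresso cups on their saucers

### The job

Lay up for coffee: stand each of the four espresso cups upright in the well of the saucer of its own colour. The saucers are already laid, so leave them where they are, and leave the egg cup standing in its place among them.

Things in the scene. Friction and masses are not known exactly. Their poses are not given: they have to be found in the camera images.
- cup_blue: cobalt blue espresso cup, loose, about 0.12 kg, upright on the worktop at the start. 54 mm high, hollow, wall 3.5 mm; outer diameter 58 mm at the rim, 57 mm at height 32 mm, 44 mm at the foot. Origin: centre of the underside, z up. Ear handle on the +y side, at height 16 to 49 mm, reaching 46 mm from the axis, 6 mm thick; taken from above across the outside along its x axis, clear of the handle
- cup_yellow: mustard yellow espresso cup, loose, about 0.12 kg, upright on the worktop at the start. 54 mm high, hollow, wall 3.5 mm; outer diameter 58 mm at the rim, 57 mm at height 32 mm, 44 mm at the foot. Origin: centre of the underside, z up. Ear handle on the +y side, at height 16 to 49 mm, reaching 46 mm from the axis, 6 mm thick; taken from above across the outside along its x axis, clear of the handle
- cup_red: brick red espresso cup, loose, about 0.12 kg, upright on the worktop at the start. 54 mm high, hollow, wall 3.5 mm; outer diameter 58 mm at the rim, 57 mm at height 32 mm, 44 mm at the foot. Origin: centre of the underside, z up. Ear handle on the +y side, at height 16 to 49 mm, reaching 46 mm from the axis, 6 mm thick; taken from above across the outside along its x axis, clear of the handle
- cup_green: leaf green espresso cup, loose, about 0.12 kg, upright on the worktop at the start. 54 mm high, hollow, wall 3.5 mm; outer diameter 58 mm at the rim, 57 mm at height 32 mm, 44 mm at the foot. Origin: centre of the underside, z up. Ear handle on the +y side, at height 16 to 49 mm, reaching 46 mm from the axis, 6 mm thick; taken from above across the outside along its x axis, clear of the handle
- saucer_blue: cobalt blue saucer, loose, about 0.16 kg, flat on the worktop. 106 mm across, rim 14 mm high, sloping down to a flat round well, 62 mm across, whose floor is 4 mm above the underside. Origin: centre of the underside, z up. A cup standing in the well has its origin 4 mm above the saucer's
- saucer_yellow: mustard yellow saucer, loose, about 0.16 kg, flat on the worktop. 106 mm across, rim 14 mm high, sloping down to a flat round well, 62 mm across, whose floor is 4 mm above the underside. Origin: centre of the underside, z up. A cup standing in the well has its origin 4 mm above the saucer's
- saucer_red: brick red saucer, loose, about 0.16 kg, flat on the worktop. 106 mm across, rim 14 mm high, sloping down to a flat round well, 62 mm across, whose floor is 4 mm above the underside. Origin: centre of the underside, z up. A cup standing in the well has its origin 4 mm above the saucer's
- saucer_green: leaf green saucer, loose, about 0.16 kg, flat on the worktop. 106 mm across, rim 14 mm high, sloping down to a flat round well, 62 mm across, whose floor is 4 mm above the underside. Origin: centre of the underside, z up. A cup standing in the well has its origin 4 mm above the saucer's
- egg_cup: blue footed egg cup without a handle, 49 mm across and 53 mm high, loose, standing among the cups and saucers; not part of the coffee set and has no saucer. Origin: centre of the underside; z up
Things that resemble listed ones, but are neither listed nor needed, are in the scene too. What is shaped like the egg_cup but pink is not meant.

How it is judged:
At the end, for the whole second after the job is handed in: Every cup stands upright (within 0.1 rad), at rest and released, with its foot down in the well of the saucer of its own colour, within 11 mm of the saucer's centre (so flat on the well's floor, not up on the slope); the saucers lie flat on the worktop and the egg cup stands upright (horizontal distance between cup_blue and saucer_blue below 0.011 m and z of cup_blue in the frame of saucer_blue between 0.001 and 0.007 m and angle between each of cup_blue, cup_yellow, cup_red, cup_green, egg_cup's own z axis and vertical below 0.1 rad and angle between each of saucer_blue, saucer_yellow, saucer_red, saucer_green's own z axis and vertical below 0.06 rad and height (world z) of each of saucer_blue, saucer_yellow, saucer_red, saucer_green below 0.004 m and linear speed of each of cup_blue, cup_yellow, cup_red, cup_green below 0.02 m/s and contact force between each of cup_blue, cup_yellow, cup_red, cup_green and the fingers below 0.05 N and horizontal distance between cup_yellow and saucer_yellow below 0.011 m and z of cup_yellow in the frame of saucer_yellow between 0.001 and 0.007 m and horizontal distance between cup_red and saucer_red below 0.011 m and z of cup_red in the frame of saucer_red between 0.001 and 0.007 m and horizontal distance between cup_green and saucer_green below 0.011 m and z of cup_green in the frame of saucer_green between 0.001 and 0.007 m); the robot touches nothing.
It fails at once if a saucer is pushed more than 40 mm from where it was laid (distance of any of saucer_blue, saucer_yellow, saucer_red, saucer_green from where it was at the start of the episode above 0.04 m).
It fails at once if the egg cup is moved more than 30 mm or knocked over (distance of egg_cup from where it was at the start of the episode above 0.03 m or angle between egg_cup's own z axis and vertical above 0.5 rad).
It also fails if it takes over 99 s, if anything falls off the work surface, if the arm or the gripper's body presses on something with over 40 N, if the wrist force passes 120 N, or if a joint passes its speed limit or range.

### The arm

A 6-joint arm with a two-finger parallel gripper is mounted at the origin on a cart in front of the work surface, level with it; the furniture and walls round the work are solid. World frame = base frame: x ahead of the robot, y to its left, z up, the work surface at z = 0. Lengths are in m, angles in rad, forces in N, time in s.
With the tool pointing down it reaches from about 0.325 to 0.75 m from the base axis. Payload 7.6 kg.
Tool frame: the origin (TCP) lies midway between the tips of the shut fingers; the grasp point (between the pads) lies 19 mm behind it; z points along the fingers, y is the line along which they close (so a half turn about z gives the same grasp; the last joint's range is limited). The gripper opens to 85 mm and grips with 20 to 120 N. Pads are 22 mm wide; open, the fingers measure 114 mm over their backs; the gripper's body (76 mm by 85 mm) begins 54 mm behind the grasp point. The pads swing forward as they close: fully open they stand 13 mm farther back than shut.
Start: joints at [-1.202, 0.052, 1.401, -0, 1.689, -0.07], TCP at [0.223, -0.475, 0.231] pointing down, gripper open.
Joint ranges: [-2.9, 2.9], [-0.91, 2.17], [0.12, 2.37], [-1.06, 4.2], [0.26, 2.73], [-2.93, 2.93]. Speed limits (rad/s): [2.57, 2.57, 3.01, 3.14, 3.14, 3.14].

### API

Orientations are given as a 3x3 rotation matrix whose columns are the frame's x, y, z axes.
In Python, from station import bot, optics, job gives the robot as it stands.
- The arm moves only by the shell command python3 -m inch 'ROWS' [FORCE]. ROWS is a JSON object whose key "increments" holds a list of rows, 1 to 12 of them, each of 5 numbers: the finger opening in m, then dx, dy, dz in shares of the most that a row can go, 1 being 62.5 mm, then a turn about the tool's z in shares of 4 rad (1.0 is 4 rad); each row shifts and turns the commanded pose from where the row before left it, along the tool's axes as they then stand; what a row does not reach is not made up. A row lasts 1/8 s, in which the tool goes at most 0.0625 m and 0.188 rad, less where a joint would pass 70% of its speed; a pose out of reach is approached as far as the arm can. The fingers move at their own pace and stop on an object; FORCE is the grip in N (left out, the last holds). Time passes only in rows, so rows that do not move let the fingers close. It prints the time, the measured TCP pose, the force, the opening and the grip force at its end. A shift or turn number past 1, either way, is cut back to 1. Input that does not fit is refused with a message, and nothing moves.
- bot.get_state(): the state, without advancing time (a new reading comes with each control period).
- optics.read_camera(name): name is "scene" or "side" or "wrist"; returns the picture (384x512x3 uint8, blue, green, red); there is no depth.
- optics.get_calibration(name): a dict with "fx", "fy", "cx", "cy" (pixels), "k1" (the pictures are not rectified: a ray, as slopes to the right and down, at radius r is drawn at 1 + k1 r^2 times it, then the intrinsics apply), "extrinsics" (4x4, takes a point from camera to world coordinates). Camera axes: x right, y down, z forward; pixel columns grow to the right and rows downward; lengths in m; the calibration is good to about 2 mm. A picture is of the moment at which its call begins: read the wrist's pose just before it. get_calibration takes no time and is no camera call; for the wrist camera it gives the pose at the moment of the call.
- job.close_job(): hands the job in; it is judged then, once.
The state is a dict: "t": time; "q": joint angles; "qd": joint speeds; "tau": joint torques, N m; "eef_pos": TCP position; "orientation": TCP orientation; "ft_force": force on the tool from outside, world axes, zero at the start; "moment": the same for the moment, N m; "gripper_width": finger opening in m; "gripper_force": force on a finger pad.
Only numpy, scipy, OpenCV 4.12 (cv2) and the standard library are available. Lean on these libraries where they do the work, as an engineer would, in place of code of your own. Each camera call takes 0.05 s, during which the arm holds its last target. There are 200 camera calls.

## Working session

There is one attempt and no reset: what is moved stays moved. The work goes in short steps, Python scripts to look and compute and a shell command to move; the robot and the scene stay as the last step left them, time stands still between calls to the robot, and variables do not carry over. Pictures are saved under pics/ and viewed, at most 14 in all, crops included, and the job is handed in when it is done.

```bash
mkdir -p pics; ls; python3 - <<'E'
from station import bot, optics
import cv2
s=bot.get_state();print(s['t'],s['eef_pos'],s['orientation'])
for n in("scene","side"):
    im=optics.read_camera(n);cv2.imwrite(f"pics/{n}0.png",im)
    print(n,optics.get_calibration(n))
print(optics.get_calibration("wrist"))
E
```

```text
pics
0.0 [ 0.22295499 -0.47496349  0.230451  ] [[ 9.05252648e-01  4.24873261e-01 -5.95911036e-04]
 [ 4.24873670e-01 -9.05251447e-01  1.47736842e-03]
 [ 8.82450084e-05 -1.59057858e-03 -9.99998731e-01]]
scene {'fx': 388.1099691984429, 'fy': 388.1099691984429, 'cx': 260.7209332869439, 'cy': 199.43348554967798, 'k1': -0.13083262929742812, 'extrinsics': array([[-7.54020052e-01, -4.76044437e-01,  4.52587511e-01,
         1.34842570e-01],
       [-6.56851341e-01,  5.46758078e-01, -5.19232048e-01,
         5.11236025e-01],
       [-2.78349730e-04, -6.88794089e-01, -7.24956981e-01,
         6.52788907e-01],
       [ 0.00000000e+00,  0.00000000e+00,  0.00000000e+00,
         1.00000000e+00]])}
side {'fx': 413.7092390662907, 'fy': 413.7092390662907, 'cx': 256.0547993613009, 'cy': 187.60982637644582, 'k1': 0.004874738834339822, 'extrinsics': array([[-0.84695615, -0.34442985,  0.40501032,  0.20682662],
       [-0.53163292,  0.54058698, -0.65202159,  0.64371126],
       [ 0.00563239, -0.76755051, -0.64096372,  0.59530444],
       [ 0.        ,  0.        ,  0.        ,  1.        ]])}
{'fx': 302.43314589013056, 'fy': 302.43314589013056, 'cx': 256.05568495643365, 'cy': 193.48643761449514, 'k1': -0.03885277668752873, 'extrinsics': array([[ 0.42570913, -0.87004031, -0.24859926,  0.28658664],
       [-0.90485895, -0.40975796, -0.11544993, -0.44480479],
       [-0.00141943,  0.27409535, -0.96170147,  0.37238434],
       [ 0.        ,  0.        ,  0.        ,  1.        ]])}
```

View pics/scene0.png

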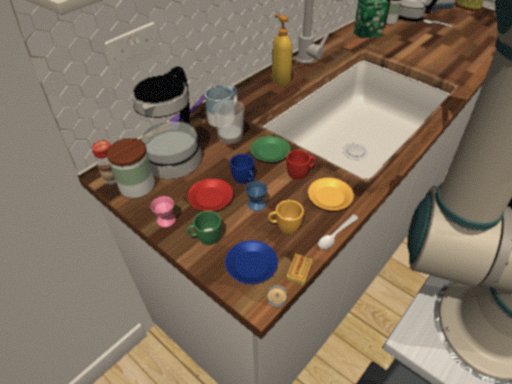

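View pics/side0.png

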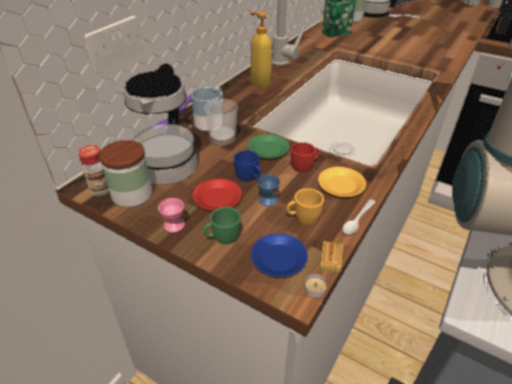

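The scene picture shows these objects, with pixel positions:
- **Saucers:** blue (251,262), red (210,195), green (270,149), yellow (330,194).
- **Cups:** blue (242,167), red (300,163), yellow (289,216), green (206,228).
- **Egg cup:** blue one at (257,195); the pink decoy is at (164,210).

The side view agrees. Next I'll fit silhouette models in both views.

```bash
cat > h.py <<'E'
import numpy as np, cv2
from scipy.optimize import minimize
from station import bot, optics
def proj(P,c):
    E=np.linalg.inv(c['extrinsics']);p=P@E[:3,:3].T+E[:3,3]
    d=np.array([c['k1'],0,0,0,0.]);K=np.array([[c['fx'],0,c['cx']],[0,c['fy'],c['cy']],[0,0,1]])
    return cv2.projectPoints(p.reshape(-1,1,3),np.zeros(3),np.zeros(3),K,d)[0].reshape(-1,2)
def unproj(uv,c,z):
    K=np.array([[c['fx'],0,c['cx']],[0,c['fy'],c['cy']],[0,0,1]]);d=np.array([c['k1'],0,0,0,0.])
    s=cv2.undistortPoints(np.float64(uv).reshape(-1,1,2),K,d).reshape(-1,2)
    r=np.c_[s,np.ones(len(s))]@c['extrinsics'][:3,:3].T;o=c['extrinsics'][:3,3]
    return o+r*((z-o[2])/r[:,2])[:,None]
A=np.linspace(0,2*np.pi,48)
def ring(r,z):return np.c_[r*np.cos(A),r*np.sin(A),0*A+z]
BODY={'cup':np.vstack([ring(.022,0),ring(.0285,.032),ring(.029,.054)]),
 'saucer':np.vstack([ring(.053,.014),ring(.035,0)]),
 'egg':np.vstack([ring(.0245,.053),ring(.0245,.035)])}
HANDLE=np.array([[x,y,z] for x in(-.003,.003) for y,z in((.025,.016),(.025,.049),(.038,.049),(.046,.043),(.046,.024),(.038,.016))])
HUE={'blue':(108,125),'yellow':(15,28),'red':(-8,7),'green':(55,85)}
def mask(im,col,smin=110):
    h=cv2.cvtColor(im,cv2.COLOR_BGR2HSV).astype(int);H=h[...,0]
    lo,hi=HUE[col]
    ok=((H-lo)%180<=hi-lo)&(h[...,1]>(170 if col in('red','yellow') else smin))&(h[...,2]>30)
    return cv2.morphologyEx(ok.astype(np.uint8),cv2.MORPH_OPEN,np.ones((2,2)))
def sil(kind,p,c,S=4,shape=(384,512)):
    m=np.zeros((shape[0]*S,shape[1]*S),np.uint8)
    cs,sn=np.cos(p[2]),np.sin(p[2]);R=np.array([[cs,-sn,0],[sn,cs,0],[0,0,1]])
    for P in ([BODY[kind],HANDLE] if kind=='cup' else [BODY[kind]]):
        q=proj(P@R.T+[p[0],p[1],p[3] if len(p)>3 else 0],c)*S+S/2
        cv2.fillConvexPoly(m,cv2.convexHull(q.astype(np.int32)),1)
    return cv2.resize(m.astype(np.float32),shape[::-1],interpolation=cv2.INTER_AREA)
def blob(m,uv):
    n,l,st,ce=cv2.connectedComponentsWithStats(m)
    k=[i for i in range(1,n) if st[i,4]>60]
    i=min(k,key=lambda i:np.hypot(*(ce[i]-uv)));o=np.zeros_like(m)
    cs,_=cv2.findContours((l==i).astype(np.uint8),cv2.RETR_EXTERNAL,cv2.CHAIN_APPROX_NONE)
    cv2.drawContours(o,cs,-1,1,-1);return o,ce[i]
def fit(kind,obs,x0,z=0.):
    """obs: list of (mask,calib)"""
    def f(p):
        e=0
        for m,c in obs:
            s=sil(kind,[*p,(0 if len(p)==3 else 0)][:3]+[z],c);e+=1-np.minimum(s,m).sum()/np.maximum(s,m).sum()
        return e/len(obs)
    yaws=np.arange(-np.pi,np.pi,.4) if kind=='cup' else [0.]
    y0=min(yaws,key=lambda y:f([*x0,y]))
    r=minimize(f,[*x0,y0],method='Nelder-Mead',options=dict(initial_simplex=np.array([[*x0,y0],[x0[0]+.012,x0[1],y0],[x0[0],x0[1]+.012,y0],[*x0,y0+.4]]),xatol=2e-4,fatol=1e-5,maxiter=150))
    return r.x,r.fun
E
cat > look.py <<'E'
from h import *
S={'saucer_blue':(251,262),'saucer_red':(210,195),'saucer_green':(270,149),'saucer_yellow':(330,194),'cup_blue':(242,167),'cup_red':(299,164),'cup_yellow':(289,216),'cup_green':(207,228)}
T={'saucer_blue':(279,255),'saucer_red':(217,194),'saucer_green':(269,147),'saucer_yellow':(342,182),'cup_blue':(247,166),'cup_red':(303,157),'cup_yellow':(307,206),'cup_green':(225,226)}
I={n:cv2.imread(f'pics/{n}0.png') for n in('scene','side')};C={n:optics.get_calibration(n) for n in I}
V=I['scene'].copy()
for k in S:
    kind,col=k.split('_');ms=[blob(mask(I[n],col),uv) for n,uv in(('scene',S[k]),('side',T[k]))]
    obs=[(ms[0][0],C['scene']),(ms[1][0],C['side'])]
    x0=unproj([ms[0][1]],C['scene'],.012 if kind=='saucer' else .027)[0,:2]
    r,e=fit(kind,obs,x0);each=[fit(kind,[o],x0)[0] for o in obs]
    print(k,r.round(4),'err',round(e,3),'scene',each[0].round(3),'side',each[1].round(3),'area',ms[0][0].sum())
    s=(sil(kind,r,C['scene'])>.5).astype(np.uint8)
    for m,cl in((ms[0][0],(255,255,255)),(s,(0,0,0))):
        cv2.drawContours(V,cv2.findContours(m,0,1)[0],-1,cl,1)
for n,uv in(('egg',(257,186)),('pinkegg',(163,203)),('jar top',(128,150)),('glass top',(232,104)),('bowl right',(200,150)),('candle',(277,296)),('waffle',(299,268)),('spoon',(326,242)),('spoon end',(354,217))):
    print(n,unproj([uv],C['scene'],{'egg':.053,'pinkegg':.053,'jar top':.1,'glass top':.09}.get(n,.01))[0,:2].round(3))
cv2.imwrite('pics/ov.png',cv2.resize(V[90:320,70:390],None,fx=2.5,fy=2.5,interpolation=cv2.INTER_NEAREST))
E
python3 look.py
```

```text
saucer_blue [ 0.436   0.1914 -0.1278] err 0.083 scene [0.436 0.192 0.084] side [0.436 0.191 0.441] area 1732
saucer_red [0.6305 0.1163 0.2451] err 0.061 scene [0.63  0.117 0.518] side [0.631 0.115 0.581] area 1222
saucer_green [ 0.9289 -1.1657  1.5186] err 0.75 scene [ 0.935 -1.15   0.678] side [ 0.938 -1.219  3.001] area 423
saucer_yellow [ 0.4203 -0.0652 -0.0876] err 0.807 scene [ 0.42  -0.064 -0.167] side [ 0.419 -0.07  -0.57 ] area 310
cup_blue [0.6179 0.0181 1.1352] err 0.147 scene [0.621 0.017 1.254] side [0.621 0.013 1.159] area 559
cup_red [ 0.5277 -0.0819  0.327 ] err 0.16 scene [ 0.528 -0.082  0.545] side [ 0.528 -0.086  0.558] area 626
cup_yellow [0.4413 0.0661 0.626 ] err 0.437 scene [0.441 0.067 0.618] side [0.456 0.049 0.439] area 633
cup_green [ 0.9111 -1.117   2.3003] err 0.637 scene [ 0.902 -1.084  2.711] side [ 0.901 -1.134  4.317] area 423
egg [0.542 0.056]
pinkegg [0.659 0.226]
jar top [0.811 0.197]
glass top [ 0.772 -0.104]
bowl right [0.773 0.021]
candle [0.351 0.218]
waffle [0.357 0.142]
spoon [0.354 0.054]
spoon end [ 0.346 -0.044]
```

```bash
python3 - <<'E'
import cv2
im=cv2.cvtColor(cv2.imread('pics/scene0.png'),cv2.COLOR_BGR2HSV)
for u,v in((270,149),(258,150),(282,155),(206,232),(206,222),(330,194),(315,190),(345,200),(290,226),(289,210),(275,217),(270,187),(240,200),(300,240),(242,175),(242,160),(238,178),(300,170)):print(u,v,im[v,u])
E
```

```text
270 149 [ 63 107 112]
258 150 [ 64 112 109]
282 155 [ 63 105  97]
206 232 [ 57  83 108]
206 222 [ 63 100  89]
330 194 [ 19 167 234]
315 190 [ 19 170 234]
345 200 [ 18 170 195]
290 226 [ 18 174 152]
289 210 [ 18 169 175]
275 217 [ 15 139  90]
270 187 [ 14 138 151]
240 200 [ 16 138 100]
300 240 [ 12 153  90]
242 175 [112 179  74]
242 160 [109 209  83]
238 178 [110 187  71]
300 170 [  3 207 117]
```

```bash
python3 - <<'E'
s=open('h.py').read()
s=s.replace("(h[...,1]>(170 if col in('red','yellow') else smin))","(h[...,1]>{'red':165,'yellow':152,'green':55,'blue':110}[col])").replace("'yellow':(15,28)","'yellow':(16,28)").replace("'green':(55,85)","'green':(45,90)").replace("'blue':(108,125)","'blue':(107,125)").replace("h[...,2]>30","h[...,2]>(100 if col=='yellow' else 25)")
open('h.py','w').write(s)
E
python3 look.py|head -8
```

```text
saucer_blue [ 0.436   0.1914 -0.1278] err 0.083 scene [0.436 0.192 0.084] side [0.436 0.191 0.441] area 1732
saucer_red [0.6311 0.1161 0.3155] err 0.06 scene [0.631 0.117 0.057] side [0.631 0.115 0.218] area 1229
saucer_green [ 0.6319 -0.1003  0.2663] err 0.078 scene [ 0.632 -0.099  0.237] side [ 0.632 -0.102  0.045] area 793
saucer_yellow [ 0.4221 -0.0678  0.3758] err 0.047 scene [ 0.422 -0.067  0.209] side [ 0.422 -0.068  0.378] area 1232
cup_blue [0.6186 0.0172 1.1508] err 0.144 scene [0.62  0.018 1.252] side [0.621 0.014 1.144] area 561
cup_red [ 0.5281 -0.0824  0.2565] err 0.147 scene [ 0.527 -0.082  0.358] side [ 0.529 -0.084  0.426] area 634
cup_yellow [ 0.4418  0.0631 -0.7763] err 0.058 scene [ 0.442  0.064 -0.795] side [ 0.442  0.062 -0.742] area 859
cup_green [ 0.5507  0.1979 -0.4964] err 0.131 scene [ 0.55   0.198 -0.551] side [ 0.551  0.195 -0.435] area 809
```

View pics/ov.png

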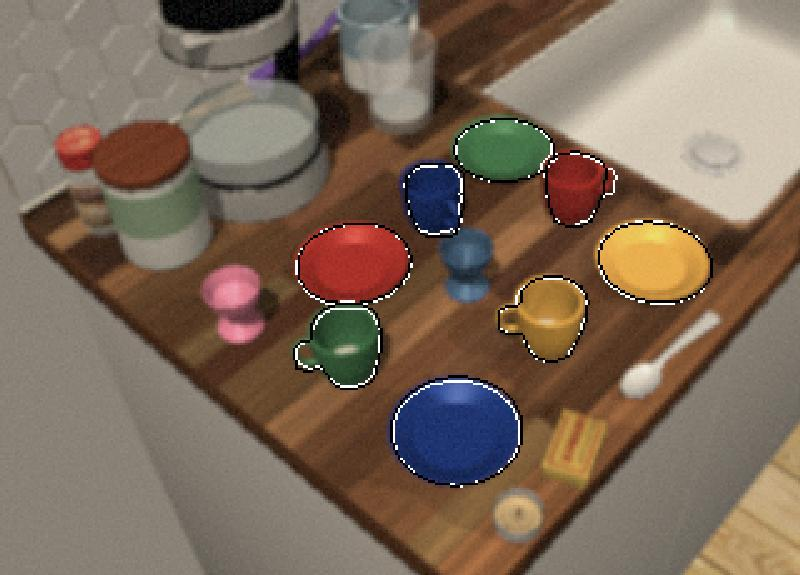

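```bash
python3 - <<'E'
s=open('h.py').read()
i=s.index("    yaws=");
s=s[:i]+"""    best=None
    for y0 in (np.arange(-3,3,.75) if kind=='cup' else [0.]):
        r=minimize(f,[*x0,y0],method='Nelder-Mead',options=dict(initial_simplex=np.array([[*x0,y0],[x0[0]+.012,x0[1],y0],[x0[0],x0[1]+.012,y0],[*x0,y0+.4]]),xatol=2e-4,fatol=1e-5,maxiter=120))
        if best is None or r.fun<best.fun:best=r
    return best.x,best.fun
"""
s=s.replace("'blue':(107,125)","'blue':(100,130)").replace("'blue':110","'blue':95")
open('h.py','w').write(s)
s=open('look.py').read().replace(";each=[fit(kind,[o],x0)[0] for o in obs]","").replace(",'scene',each[0].round(3),'side',each[1].round(3)","").replace("(s,(0,0,0))","(s,(0,255,255))")
open('look.py','w').write(s)
E
time python3 look.py|head -8
python3 - <<'E'
import cv2
im=cv2.cvtColor(cv2.imread('pics/scene0.png'),cv2.COLOR_BGR2HSV)
for u,v in((257,190),(250,186),(257,203),(232,160),(234,157),(246,163),(232,170)):print(u,v,im[v,u])
E
```

```text
saucer_blue [0.4355 0.1919 0.1624] err 0.062 area 1771
saucer_red [0.6311 0.1161 0.3155] err 0.06 area 1229
saucer_green [ 0.6319 -0.1003  0.2663] err 0.078 area 793
saucer_yellow [ 0.4221 -0.0678  0.3758] err 0.047 area 1232
cup_blue [0.6194 0.0175 1.2392] err 0.228 area 821
cup_red [ 0.5284 -0.0814  2.6442] err 0.126 area 634
cup_yellow [ 0.4418  0.0631 -0.7771] err 0.059 area 859
cup_green [ 0.5513  0.1971 -0.4724] err 0.131 area 809
257 190 [103  84 136]
250 186 [104 112  82]
257 203 [105 100  92]
232 160 [114 162  66]
234 157 [113 180  78]
246 163 [112 182  87]
232 170 [114 174  69]
real	0m13.943s
user	0m21.256s
sys	0m4.307s
```

View pics/ov.png

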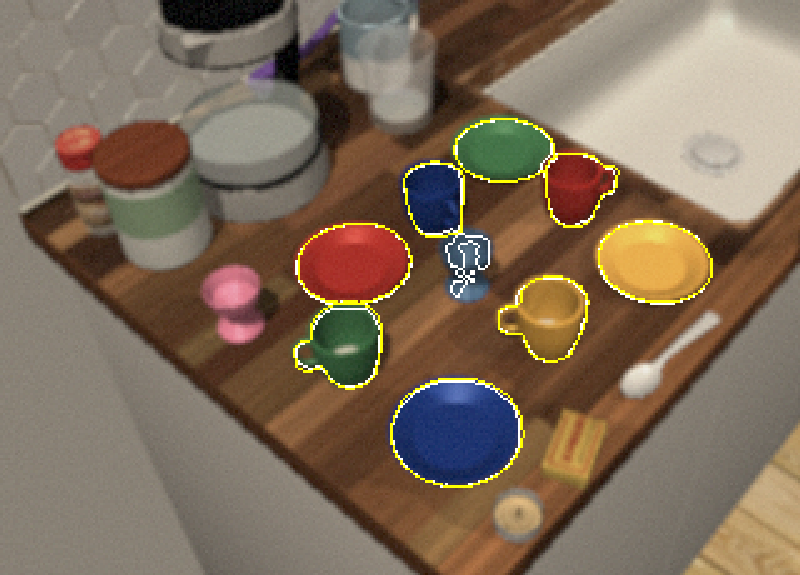

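The overlay outlines now match all four saucers and all four cups, including the handles (yellow at left (505,318), green (305,353), red at right (612,180)). I'll go for the yellow cup first.

```bash
sed -i "s/'blue':(100,130)/'blue':(107,130)/" h.py
cat > plan.py <<'E'
import sys,numpy as np
from station import bot
x,y,z,a=map(float,sys.argv[1:5])  # target TCP xyz, finger-axis angle (mod pi); 9 = keep
s=bot.get_state();p=s['eef_pos'];R=s['orientation']
cur=np.arctan2(R[1,1],R[0,1])
d=0 if a==9 else (a-cur+np.pi/2)%np.pi-np.pi/2
n=cur+d
Y=np.array([np.cos(n),np.sin(n)]);X=np.array([-Y[1],Y[0]])*(-1)
if X@R[:2,0]*1<0 and abs(d)<.7: X=-X
v=np.array([x,y])-p[:2]
print('t',round(s['t'],2),'turn',round(-d,3),'(alt',round(-(d-np.sign(d or 1)*np.pi),3),') then dx',round(v@X,4),'dy',round(v@Y,4),'dz',round(p[2]-z,4),'q6',s['q'][5].round(2),'q1',s['q'][0].round(2))
E
python3 plan.py .4418 .0631 .15 -.777
```

```text
t 0.1 turn -0.355 (alt 2.787 ) then dx 0.5371 dy -0.2213 dz 0.0806 q6 -0.07 q1 -1.2
```

Careful with the scale: shifts go in shares of 62.5 mm and turns go in shares of 4 rad. That gives: 0.0537 m is 0.8592, -0.022 m is -0.352, -0.1775 rad / 4 = -0.0444.

```bash
sed -i "s/^Y=.*/Y=np.array([np.cos(n),np.sin(n)]);X=np.array([-Y[1],Y[0]])/;/^if X@R/d" plan.py
python3 -m inch '{"increments": [[0.085, 0, 0, 0, -0.0444], [0.085, 0, 0, 0, -0.0444], [0.085, 0.8592, -0.352, 0, 0], [0.085, 0.8592, -0.352, 0, 0], [0.085, 0.8592, -0.352, 0, 0], [0.085, 0.8592, -0.352, 0, 0], [0.085, 0.8592, -0.352, 0, 0], [0.085, 0.8592, -0.352, 0, 0], [0.085, 0.8592, -0.352, 0, 0], [0.085, 0.8592, -0.352, 0, 0], [0.085, 0.8592, -0.352, 0, 0], [0.085, 0.8592, -0.352, 0, 0]]}'; python3 plan.py .4418 .0631 .15 -.777
python3 - <<'E'
from h import *
c=optics.get_calibration('wrist');im=optics.read_camera('wrist');cv2.imwrite('pics/w1.png',im);print(c['extrinsics'][:3,3])
cv2.imwrite('pics/w1_.png',im)
for k,x in {'cup_yellow':(.4418,.0631),'saucer_blue':(.4355,.1919),'saucer_yellow':(.4221,-.0678),'cup_green':(.5513,.1971),'cup_blue':(.6194,.0175),'cup_red':(.5284,-.0814),'saucer_red':(.6311,.1161),'saucer_green':(.6319,-.1003)}.items():
    uv=proj(np.array([[*x,.02]]),c)[0];print(k,uv.round(),end=' ')
    kind,col=k.split('_')
    try:
        m,ce=blob(mask(im,col),uv);r,e=fit(kind,[(m,c)],x);print(r.round(4),round(e,3),ce.round())
    except Exception as ex:print(ex)
E
```

```text
t: 1.6
eef_pos: [0.443, 0.0639, 0.2311]
orientation: [[0.701, 0.713, 0.0], [0.713, -0.701, -0.0], [-0.0, 0.0, -1.0]]
ft_force: [1.4, -0.4, 0.7]
gripper_width: 0.085
gripper_force: 0.0
t 1.6 turn 0.0 (alt -3.141 ) then dx -0.0014 dy -0.0003 dz 0.0811 q6 0.84 q1 0.06
[0.49228162 0.11436166 0.37290855]
cup_yellow [256. 170.] [0.4478 0.0447 2.5382] 0.902 [274. 176.]
saucer_blue [171.  93.] [0.439  0.1887 0.1249] 0.049 [176.  91.]
saucer_yellow [316. 252.] [ 0.4265 -0.0715  0.2901] 0.419 [316. 250.]
cup_green [241.   9.] [ 0.5537  0.1972 -1.1903] 0.659 [244.  18.]
cup_blue [398.  90.] [0.6248 0.0152 1.3057] 0.117 [416.  87.]
cup_red [388. 204.] [ 0.5284 -0.0814 -3.    ] 1.0 [347.  29.]
saucer_red [349.  11.] [ 0.6358  0.1144 -0.1116] 0.098 [347.  29.]
saucer_green [465. 157.] [ 0.6379 -0.1046  0.2972] 0.03 [467. 154.]
```

View pics/w1.png

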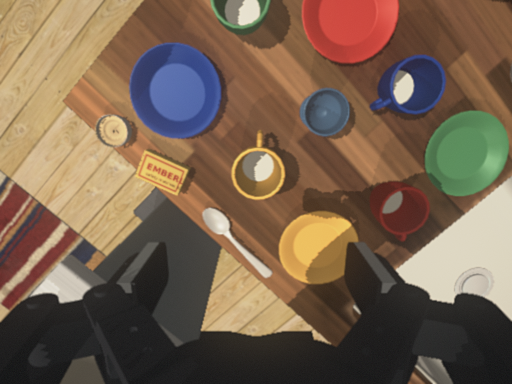

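The wrist view shows the yellow cup at (259,172) with its handle pointing up in the image, centred under the tool. Its fits differ from the fixed cameras by a steady shift of about (+5,-3) mm, so I'll use the average of the two.

In the tool's units: 0.05 m is 0.8, 0.03 m is 0.48.

```bash
python3 -m inch '{"increments": [[0.085, -0.016, 0.032, 0.8, 0], [0.085, 0, 0, 0.8, 0], [0.085, 0, 0, 0.8, 0], [0.085, 0, 0, 0.48, 0], [0.085, 0, 0, 0, 0]]}' 40; python3 plan.py .4443 .0611 .014 -.777
python3 - <<'E'
from h import *
im=np.hstack([optics.read_camera('wrist'),optics.read_camera('side')[100:300,170:426].repeat(2,0).repeat(2,1)[:384]]);cv2.imwrite('pics/w2.png',cv2.resize(im,(800,300)))
E
```

```text
t: 2.28
eef_pos: [0.4415, 0.0596, 0.0489]
orientation: [[0.701, 0.713, -0.006], [0.713, -0.701, -0.0], [-0.004, -0.004, -1.0]]
ft_force: [0.0, 0.2, 0.9]
gripper_width: 0.0848
gripper_force: 0.0
t 2.27 turn -0.0 (alt 3.142 ) then dx 0.0031 dy 0.001 dz 0.0349 q6 0.83 q1 0.05
```

View pics/w2.png

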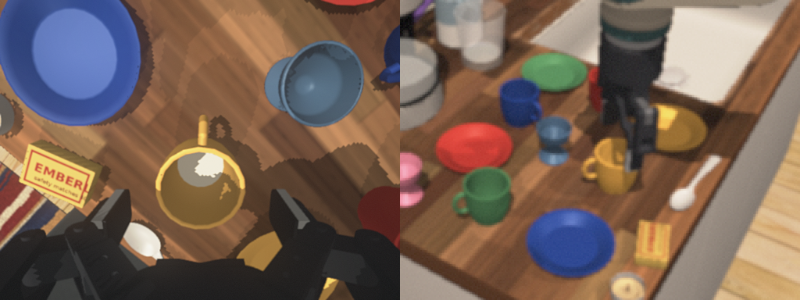

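The cup rim, centred at (200,187), sits midway between the fingers. Descend, grip and lift.

In the tool's units: -0.04 m is -0.64, -0.03 m is -0.48.

```bash
python3 -m inch '{"increments": [[0.085, 0.048, 0.016, 0.32, 0], [0.085, 0, 0, 0.2384, 0], [0.085, 0, 0, 0, 0], [0.05, 0, 0, 0, 0], [0.05, 0, 0, 0, 0], [0.05, 0, 0, 0, 0], [0.05, 0, 0, 0, 0], [0.05, 0, 0, -0.48, 0], [0.05, 0, 0, -0.64, 0], [0.05, 0, 0, -0.64, 0], [0.05, 0, 0, 0, 0]]}' 40; python3 plan.py .4246 -.0698 .018 9
```

```text
t: 3.75
eef_pos: [0.4482, 0.0612, 0.13]
orientation: [[0.701, 0.713, 0.007], [0.713, -0.701, 0.0], [0.005, 0.005, -1.0]]
ft_force: [-0.3, -0.7, -0.7]
gripper_width: 0.0554
gripper_force: 42.7
t 3.75 turn 0 (alt 3.142 ) then dx -0.11 dy 0.0751 dz 0.112 q6 0.83 q1 0.05
```

In the tool's units: 0.04 m is 0.64, -0.037 m is -0.592.

```bash
python3 -m inch '{"increments": [[0.05, -0.592, 0.4, 0, 0], [0.05, -0.592, 0.4, 0, 0], [0.05, -0.576, 0.4, 0, 0], [0.05, 0, 0, 0, 0], [0.05, 0, 0, 0.64, 0], [0.05, 0, 0, 0.48, 0], [0.05, 0, 0, 0, 0], [0.05, 0, 0, 0, 0]]}'; python3 plan.py .4246 -.0698 .018 9
```

```text
t: 4.75
eef_pos: [0.4232, -0.0696, 0.0573]
orientation: [[0.701, 0.713, 0.001], [0.713, -0.701, -0.0], [0.001, 0.001, -1.0]]
ft_force: [0.2, -0.3, -0.9]
gripper_width: 0.0549
gripper_force: 42.9
t 4.75 turn 0 (alt 3.142 ) then dx 0.0008 dy 0.0012 dz 0.0393 q6 0.53 q1 -0.25
```

```bash
cat > snap.py <<'E'
import sys;from h import *
ims=[optics.read_camera(n) for n in('scene','side','wrist')]
cv2.imwrite('pics/'+sys.argv[1]+'.png',cv2.resize(np.hstack([ims[0][100:310,150:360],ims[1][100:310,170:380],cv2.resize(ims[2],(280,210))]),None,fx=1.14,fy=1.14))
E
python3 snap.py w3
```

```text
(no output)
```

View pics/w3.png

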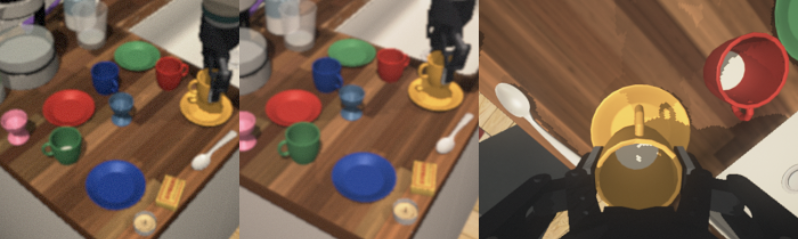

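The cup hangs level over the yellow saucer and is centred on it sideways. Lowering.

In the tool's units: 0.02 m is 0.32, 0.01 m is 0.16.

```bash
python3 -m inch '{"increments": [[0.05, 0.016, 0.016, 0.32, 0], [0.05, 0, 0, 0.16, 0], [0.05, 0, 0, 0.08, 0], [0.05, 0, 0, 0.048, 0], [0.05, 0, 0, 0, 0]]}'; python3 plan.py .4246 -.0698 .018 9
```

```text
t: 5.52
eef_pos: [0.4244, -0.0695, 0.0214]
orientation: [[0.701, 0.713, -0.0], [0.713, -0.701, 0.001], [0.0, -0.001, -1.0]]
ft_force: [-15.2, 6.0, 25.3]
gripper_width: 0.0554
gripper_force: 45.9
t 5.53 turn 0 (alt 3.142 ) then dx -0.0001 dy 0.0003 dz 0.0034 q6 0.53 q1 -0.25
```

In the tool's units: -0.05 m is -0.8, -0.03 m is -0.48.

```bash
python3 -m inch '{"increments": [[0.05, 0, 0, -0.032, 0], [0.07, 0, 0, 0, 0], [0.085, 0, 0, 0, 0], [0.085, 0, 0, 0, 0], [0.085, 0, 0, -0.48, 0], [0.085, 0, 0, -0.8, 0], [0.085, 0, 0, -0.8, 0], [0.085, 0, 0, -0.8, 0], [0.085, 0, 0, 0, 0]]}'
cat > chk.py <<'E'
import sys;from h import *
P={'saucer_blue':(.4355,.1919),'saucer_red':(.6311,.1161),'saucer_green':(.6319,-.1003),'saucer_yellow':(.4221,-.0678),'cup_blue':(.6194,.0175),'cup_red':(.5284,-.0814),'cup_yellow':(.4418,.0631),'cup_green':(.5513,.1971)}
# joint fit of cup+saucer union per colour; prints cup fit
col=sys.argv[1];I={n:optics.read_camera(n) for n in('scene','side')}
for n in I:
    c=optics.get_calibration(n);s=P['saucer_'+col]
    m,ce=blob(mask(I[n],col),proj(np.array([[*s,.03]]),c)[0])
    def f(p):
        q=np.maximum(sil('cup',[*p[:3],.004],c),sil('saucer',[p[3],p[4],0,0],c));return 1-np.minimum(q,m).sum()/np.maximum(q,m).sum()
    best=min((minimize(f,[*s,y,*s],method='Nelder-Mead',options=dict(initial_simplex=np.array([[*s,y,*s]]+[list(np.array([*s,y,*s])+d) for d in np.diag([.008,.008,.4,.008,.008])]),maxiter=250)) for y in(-2.5,-1.5,-.5,.5,1.5,2.5)),key=lambda r:r.fun)
    x=best.x;print(n,'cup',x[:3].round(4),'saucer',x[3:].round(4),'rel',(x[:2]-x[3:]).round(4),'err',round(best.fun,3))
E
python3 chk.py yellow; python3 snap.py w4
```

```text
t: 6.65
eef_pos: [0.4258, -0.0703, 0.2047]
orientation: [[0.701, 0.713, 0.008], [0.713, -0.701, -0.002], [0.004, 0.007, -1.0]]
ft_force: [0.3, 0.3, -0.8]
gripper_width: 0.0849
gripper_force: 0.0
scene cup [ 0.4192 -0.0683  1.7102] saucer [ 0.4213 -0.066 ] rel [-0.0021 -0.0023] err 0.028
side cup [ 0.4194 -0.0647  1.5308] saucer [ 0.4216 -0.0674] rel [-0.0022  0.0027] err 0.039
```

View pics/w4.png

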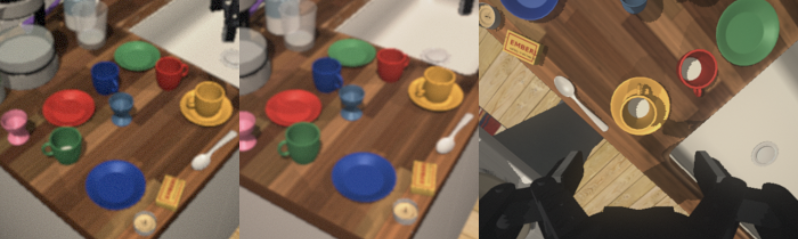

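Yellow is seated: both views put the cup within about 3 mm of the saucer centre. Red is next; its handle is at the bottom of the rim in the wrist view (698,92).

```bash
python3 plan.py .531 -.0835 .014 -.64
```

```text
t 6.9 turn -0.137 (alt 3.005 ) then dx 0.0532 dy 0.0946 dz 0.1847 q6 0.53 q1 -0.25
```

In the tool's units: 0.05 m is 0.8, 0.0473 m is 0.7568, -0.137 rad / 4 = -0.0343.

```bash
python3 -m inch '{"increments": [[0.085, 0, 0, 0, -0.0343], [0.085, 0.4256, 0.7568, 0, 0], [0.085, 0.4256, 0.7568, 0, 0], [0.085, 0, 0, 0, 0], [0.085, 0, 0, 0.8, 0], [0.085, 0, 0, 0.8, 0], [0.085, 0, 0, 0.48, 0], [0.085, 0, 0, 0, 0]]}'; python3 plan.py .531 -.0835 .014 -.64
python3 - <<'E'
from h import *
cv2.imwrite('pics/w5.png',optics.read_camera('wrist'))
E
```

```text
t: 7.9
eef_pos: [0.5292, -0.0831, 0.0676]
orientation: [[0.597, 0.802, -0.006], [0.802, -0.597, 0.001], [-0.003, -0.006, -1.0]]
ft_force: [0.1, 0.2, 0.8]
gripper_width: 0.0852
gripper_force: 0.0
t 7.9 turn -0.0 (alt 3.142 ) then dx 0.0008 dy 0.0017 dz 0.0536 q6 0.42 q1 -0.22
```

View pics/w5.png

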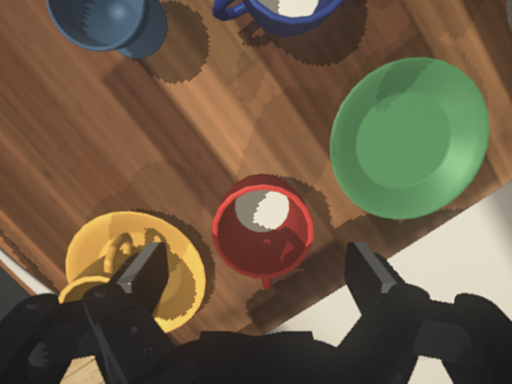

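The red cup's handle points straight down in the image (266,283), in line with the tool x axis, so the fingers clear it.

In the tool's units: 0.03 m is 0.48, 0.0236 m is 0.3776.

```bash
python3 -m inch '{"increments": [[0.085, 0.016, 0.032, 0.48, 0], [0.085, 0, 0, 0.3776, 0], [0.085, 0, 0, 0, 0], [0.05, 0, 0, 0, 0], [0.05, 0, 0, 0, 0], [0.05, 0, 0, 0, 0], [0.05, 0, 0, 0, 0]]}'; python3 -m inch '{"increments": [[0.05, 0, 0, -0.48, 0], [0.05, 0, 0, -0.64, 0], [0.05, 0, 0, -0.64, 0], [0.05, 0, 0, -0.32, 0], [0.05, 0, 0, 0, 0]]}'; python3 plan.py .634 .114 .019 9
```

```text
t: 8.82
eef_pos: [0.5351, -0.0841, 0.0193]
orientation: [[0.597, 0.802, 0.003], [0.802, -0.597, -0.001], [0.002, 0.003, -1.0]]
ft_force: [-2.1, 1.1, 6.0]
gripper_width: 0.0552
gripper_force: 41.5
t: 9.45
eef_pos: [0.535, -0.0843, 0.1495]
orientation: [[0.597, 0.802, 0.005], [0.802, -0.597, -0.001], [0.002, 0.005, -1.0]]
ft_force: [-0.2, -0.7, -2.0]
gripper_width: 0.0556
gripper_force: 42.8
t 9.45 turn 0 (alt 3.142 ) then dx 0.2182 dy -0.039 dz 0.1305 q6 0.42 q1 -0.22
```

In the tool's units: 0.055 m is 0.88, 0.054 m is 0.864.

```bash
python3 -m inch '{"increments": [[0.05, 0.88, -0.1552, 0, 0], [0.05, 0.88, -0.1552, 0, 0], [0.05, 0.88, -0.1552, 0, 0], [0.05, 0.864, -0.1552, 0, 0], [0.05, 0, 0, 0, 0], [0.05, 0, 0, 0.8, 0], [0.05, 0, 0, 0.48, 0], [0.05, 0, 0, 0.32, 0], [0.05, 0, 0, 0, 0]]}'; python3 plan.py .634 .114 .0235 9
```

```text
t: 10.58
eef_pos: [0.6324, 0.1141, 0.0449]
orientation: [[0.598, 0.802, -0.003], [0.802, -0.598, -0.001], [-0.003, -0.002, -1.0]]
ft_force: [-0.1, 0.1, -0.5]
gripper_width: 0.0553
gripper_force: 42.9
t 10.57 turn 0 (alt 3.142 ) then dx 0.0009 dy 0.0013 dz 0.0214 q6 0.76 q1 0.12
```

In the tool's units: 0.015 m is 0.24, 0.005 m is 0.08.

```bash
python3 -m inch '{"increments": [[0.05, 0.032, 0.016, 0.24, 0], [0.05, 0, 0, 0.08, 0], [0.05, 0, 0, 0.016, 0], [0.05, 0, 0, 0, 0]]}'; python3 -m inch '{"increments": [[0.07, 0, 0, 0, 0], [0.085, 0, 0, 0, 0], [0.085, 0, 0, 0, 0], [0.085, 0, 0, -0.48, 0], [0.085, 0, 0, -0.8, 0], [0.085, 0, 0, -0.8, 0], [0.085, 0, 0, 0, 0]]}';python3 chk.py red; python3 plan.py .65 -.09 .15 1.2
```

```text
t: 11.08
eef_pos: [0.6358, 0.1159, 0.0262]
orientation: [[0.597, 0.802, 0.001], [0.802, -0.597, -0.0], [0.0, 0.001, -1.0]]
ft_force: [-0.7, -0.6, -1.8]
gripper_width: 0.0555
gripper_force: 42.9
t: 11.95
eef_pos: [0.6378, 0.1161, 0.1621]
orientation: [[0.597, 0.802, 0.01], [0.802, -0.597, 0.001], [0.007, 0.008, -1.0]]
ft_force: [-0.3, 0.2, -0.3]
gripper_width: 0.085
gripper_force: 0.0
scene cup [0.6308 0.1188 2.5745] saucer [0.6298 0.1187] rel [0.0011 0.0002] err 0.04
side cup [0.6314 0.1172 2.5478] saucer [0.6309 0.1158] rel [0.0005 0.0014] err 0.059
t 12.05 turn 1.302 (alt -1.84 ) then dx 0.0879 dy 0.1866 dz 0.0061 q6 0.76 q1 0.12
```

Red is seated within 2 mm. Green cup next.

```bash
python3 plan.py .554 .195 .014 -.472
```

```text
t 12.05 turn -0.168 (alt 2.974 ) then dx 0.0334 dy -0.1087 dz 0.1421 q6 0.76 q1 0.12
```

In the tool's units: -0.0543 m is -0.8688, 0.05 m is 0.8, -0.168 rad / 4 = -0.042.

```bash
python3 -m inch '{"increments": [[0.085, 0, 0, 0, -0.042], [0.085, 0.2672, -0.8688, 0, 0], [0.085, 0.2672, -0.8688, 0, 0], [0.085, 0, 0, 0, 0], [0.085, 0, 0, 0.8, 0], [0.085, 0, 0, 0.64, 0], [0.085, 0, 0, 0, 0]]}'; python3 plan.py .554 .195 .014 -.472
python3 - <<'E'
from h import *
cv2.imwrite('pics/w6.png',optics.read_camera('wrist'))
E
```

```text
t: 12.92
eef_pos: [0.5515, 0.1935, 0.0609]
orientation: [[0.455, 0.89, -0.009], [0.89, -0.455, -0.003], [-0.007, -0.007, -1.0]]
ft_force: [-0.2, -0.0, 0.2]
gripper_width: 0.0849
gripper_force: 0.0
t 12.93 turn -0.001 (alt 3.141 ) then dx 0.0025 dy 0.0015 dz 0.0469 q6 0.75 q1 0.27
```

View pics/w6.png

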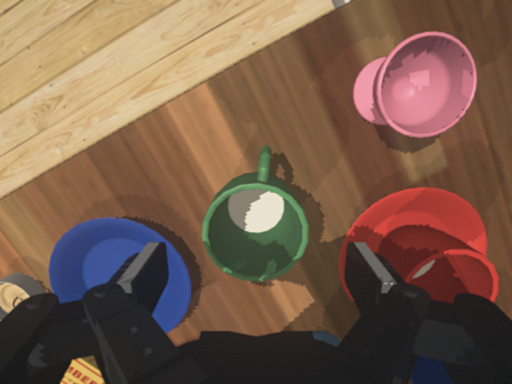

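The green cup is centred between the fingers (255,230), with its handle straight up.

In the tool's units: 0.03 m is 0.48, 0.0169 m is 0.2704.

```bash
python3 -m inch '{"increments": [[0.085, 0.04, 0.024, 0.48, 0], [0.085, 0, 0, 0.2704, 0], [0.085, 0, 0, 0, 0], [0.05, 0, 0, 0, 0], [0.05, 0, 0, 0, 0], [0.05, 0, 0, 0, 0], [0.05, 0, 0, 0, 0]]}'; python3 -m inch '{"increments": [[0.05, 0, 0, -0.48, 0], [0.05, 0, 0, -0.64, 0], [0.05, 0, 0, -0.64, 0], [0.05, 0, 0, -0.32, 0], [0.05, 0, 0, 0, 0]]}'; python3 plan.py .635 -.103 .0235 9
```

```text
t: 13.85
eef_pos: [0.5572, 0.1968, 0.0208]
orientation: [[0.455, 0.891, 0.002], [0.891, -0.455, 0.001], [0.002, 0.002, -1.0]]
ft_force: [-2.8, -0.0, 5.7]
gripper_width: 0.056
gripper_force: 41.8
t: 14.48
eef_pos: [0.5574, 0.1967, 0.1512]
orientation: [[0.455, 0.891, 0.004], [0.891, -0.455, 0.001], [0.003, 0.003, -1.0]]
ft_force: [-0.4, -0.8, -1.4]
gripper_width: 0.0558
gripper_force: 42.8
t 14.47 turn 0 (alt 3.142 ) then dx -0.2317 dy 0.2054 dz 0.1277 q6 0.75 q1 0.28
```

In the tool's units: 0.05 m is 0.8, -0.0383 m is -0.6128.

```bash
python3 -m inch '{"increments": [[0.05, -0.6128, 0.5472, 0, 0], [0.05, -0.6128, 0.5472, 0, 0], [0.05, -0.6128, 0.5472, 0, 0], [0.05, -0.6128, 0.5472, 0, 0], [0.05, -0.6128, 0.5472, 0, 0], [0.05, -0.6128, 0.5472, 0, 0], [0.05, 0, 0, 0, 0], [0.05, 0, 0, 0, 0], [0.05, 0, 0, 0.8, 0], [0.05, 0, 0, 0.48, 0], [0.05, 0, 0, 0.32, 0], [0.05, 0, 0, 0, 0]]}'; python3 plan.py .6357 -.1016 .0248 9; python3 snap.py w7
```

```text
t: 15.98
eef_pos: [0.6339, -0.1004, 0.0473]
orientation: [[0.454, 0.891, -0.003], [0.891, -0.454, 0.001], [-0.001, -0.003, -1.0]]
ft_force: [0.7, 1.0, -0.2]
gripper_width: 0.056
gripper_force: 42.9
t 15.97 turn 0 (alt 3.142 ) then dx -0.0002 dy 0.0021 dz 0.0225 q6 0.26 q1 -0.21
```

View pics/w7.png

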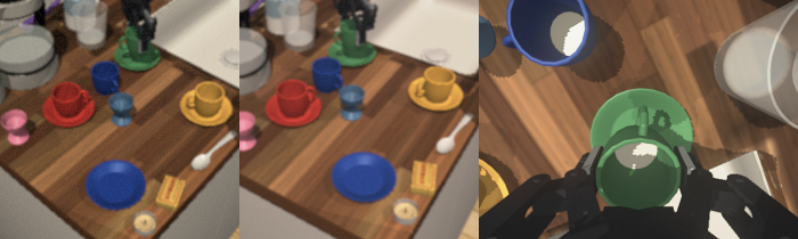

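The green cup is over the green saucer and centred sideways, with nothing close by. Lower, release and check.

In the tool's units: 0.015 m is 0.24, 0.005 m is 0.08.

```bash
python3 -m inch '{"increments": [[0.05, 0, 0.032, 0.24, 0], [0.05, 0, 0, 0.08, 0], [0.05, 0, 0, 0.032, 0], [0.05, 0, 0, 0, 0]]}'; python3 -m inch '{"increments": [[0.07, 0, 0, 0, 0], [0.085, 0, 0, 0, 0], [0.085, 0, 0, 0, 0], [0.085, 0, 0, -0.48, 0], [0.085, 0, 0, -0.8, 0], [0.085, 0, 0, -0.8, 0], [0.085, 0, 0, 0, 0]]}';python3 chk.py green; python3 plan.py .622 .015 .014 1.2
```

```text
t: 16.62
eef_pos: [0.6365, -0.1025, 0.0268]
orientation: [[0.455, 0.891, -0.0], [0.891, -0.455, -0.0], [-0.0, -0.0, -1.0]]
ft_force: [0.9, -0.2, -1.0]
gripper_width: 0.0558
gripper_force: 43.0
t: 17.5
eef_pos: [0.6388, -0.1029, 0.1633]
orientation: [[0.455, 0.891, 0.01], [0.891, -0.455, -0.002], [0.003, 0.01, -1.0]]
ft_force: [-0.1, -0.3, -1.5]
gripper_width: 0.0849
gripper_force: 0.0
scene cup [ 0.6257 -0.0945  0.022 ] saucer [ 0.6315 -0.0995] rel [-0.0057  0.0049] err 0.05
side cup [ 0.6265 -0.0956 -0.137 ] saucer [ 0.6316 -0.1024] rel [-0.0051  0.0068] err 0.078
t 17.6 turn 1.47 (alt -1.672 ) then dx -0.0562 dy -0.1041 dz 0.1433 q6 0.26 q1 -0.22
```

In the tool's units: -0.02 m is -0.32, 0.1775 rad / 4 = 0.0444.

```bash
python3 -m inch '{"increments": [[0.085, 0, 0, -0.32, 0.0444], [0.085, 0, 0, -0.32, 0.0444], [0.085, 0, 0, 0, 0.0444], [0.085, 0, 0, 0, 0.0444], [0.085, 0, 0, 0, 0.0444], [0.085, 0, 0, 0, 0.0444], [0.085, 0, 0, 0, 0.0444], [0.085, 0, 0, 0, 0.0444], [0.085, 0, 0, 0, 0]]}';python3 plan.py .622 .015 .014 1.25
```

```text
t: 18.73
eef_pos: [0.636, -0.1023, 0.1948]
orientation: [[0.949, -0.314, -0.003], [-0.314, -0.949, 0.001], [-0.003, 0.0, -1.0]]
ft_force: [0.3, 0.5, 0.1]
gripper_width: 0.0853
gripper_force: 0.0
t 18.73 turn 0.001 (alt -3.14 ) then dx -0.0502 dy -0.1069 dz 0.1808 q6 1.67 q1 -0.22
```

In the tool's units: -0.0535 m is -0.856, 0.04 m is 0.64.

```bash
python3 -m inch '{"increments": [[0.085, -0.4016, -0.856, 0, 0], [0.085, -0.4016, -0.856, 0, 0], [0.085, 0, 0, 0, 0], [0.085, 0, 0, 0.64, 0], [0.085, 0, 0, 0.64, 0], [0.085, 0, 0, 0, 0]]}'; python3 plan.py .622 .015 .014 1.25
python3 - <<'E'
from h import *
cv2.imwrite('pics/w8.png',optics.read_camera('wrist'));c=optics.get_calibration('wrist')
np.save('c8.npy',c['extrinsics'])
E
```

```text
t: 19.48
eef_pos: [0.6204, 0.0142, 0.1123]
orientation: [[0.949, -0.314, -0.009], [-0.314, -0.949, 0.0], [-0.008, 0.003, -1.0]]
ft_force: [-0.3, -0.3, -0.8]
gripper_width: 0.0851
gripper_force: 0.0
t 19.48 turn 0.001 (alt -3.14 ) then dx 0.0013 dy -0.0013 dz 0.0983 q6 1.85 q1 -0.04
```

View pics/w8.png

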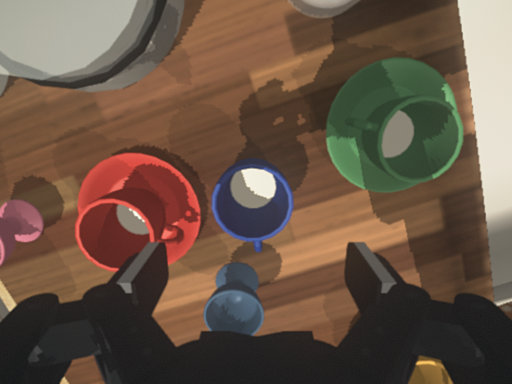

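The blue cup is centred at (252,202) with its handle down at (257,245). The egg cup, at (235,305), is clear of the finger line. I'll check the green and red seating from this view.

```bash
python3 - <<'E'
from h import *
c=optics.get_calibration('wrist')
im=cv2.imread('pics/w8.png')
for n,col,rim in(('green','green',[(376,139),(463,135),(418,97),(420,182)]),('red','red',[(77,236),(153,232),(113,199),(116,270)])):
    m,ce=blob(mask(im,col),rim[0])
    R=unproj(rim,c,.058)[:,:2];print(n,'rim ctr',R[:2].mean(0).round(4),R[2:].mean(0).round(4),'diam',np.hypot(*(R[0]-R[1])).round(4),np.hypot(*(R[2]-R[3])).round(4))
s=unproj([(327,132),(461,115),(395,57),(382,192)],c,.014)[:,:2];print('green saucer',s.round(4))
# circle fit to left/top saucer edge points
for pts,n in(([(327,132),(340,90),(365,66),(395,57),(430,67),(382,192),(345,175),(332,155)],'green'),([(79,200),(97,165),(130,153),(165,161),(190,183),(200,215),(185,250)],'red')):
    P=unproj(pts,c,.014)[:,:2];from scipy.optimize import least_squares
    r=least_squares(lambda q:np.hypot(*(P-q).T)-.053,P.mean(0));print(n,'saucer',r.x.round(4),'res',np.abs(r.fun).max().round(4))
E
```

```text
green rim ctr [ 0.6373 -0.1036] [ 0.6348 -0.1027] diam 0.0584 0.0566
red rim ctr [0.6374 0.1172] [0.6362 0.1179] diam 0.0563 0.0559
green saucer [[ 0.6528 -0.0544]
 [ 0.6328 -0.16  ]
 [ 0.6909 -0.1177]
 [ 0.5902 -0.0861]]
green saucer [ 0.6393 -0.1057] res 0.0014
red saucer [0.6367 0.1163] res 0.0022
```

Seen from above, green is about 4 mm off centre, within tolerance, and red about 1 mm. Take blue.

Careful with the scale: shifts go in shares of 62.5 mm and turns go in shares of 4 rad. That gives: 0.04 m is 0.64, 0.0183 m is 0.2928.

```bash
python3 -m inch '{"increments": [[0.085, 0.0208, -0.0208, 0.64, 0], [0.085, 0, 0, 0.64, 0], [0.085, 0, 0, 0.2928, 0], [0.085, 0, 0, 0, 0], [0.05, 0, 0, 0, 0], [0.05, 0, 0, 0, 0], [0.05, 0, 0, 0, 0], [0.05, 0, 0, 0, 0]]}'; python3 -m inch '{"increments": [[0.05, 0, 0, -0.48, 0], [0.05, 0, 0, -0.64, 0], [0.05, 0, 0, -0.64, 0], [0.05, 0, 0, -0.32, 0], [0.05, 0, 0, 0, 0]]}'; python3 plan.py .4375 .1903 .0235 9
```

```text
t: 20.52
eef_pos: [0.6258, 0.0156, 0.0214]
orientation: [[0.949, -0.316, 0.004], [-0.316, -0.949, -0.0], [0.004, -0.001, -1.0]]
ft_force: [-0.5, -0.3, 6.9]
gripper_width: 0.056
gripper_force: 42.2
t: 21.15
eef_pos: [0.625, 0.0158, 0.1501]
orientation: [[0.949, -0.316, 0.003], [-0.316, -0.949, -0.0], [0.003, -0.001, -1.0]]
ft_force: [0.1, 0.4, -1.6]
gripper_width: 0.0557
gripper_force: 42.8
t 21.15 turn 0 (alt 3.142 ) then dx -0.233 dy -0.1064 dz 0.1266 q6 1.86 q1 -0.03
```

In the tool's units: 0.05 m is 0.8, -0.0463 m is -0.7408.

```bash
python3 -m inch '{"increments": [[0.05, -0.7408, -0.3408, 0, 0], [0.05, -0.7408, -0.3408, 0, 0], [0.05, -0.7408, -0.3408, 0, 0], [0.05, -0.7408, -0.3408, 0, 0], [0.05, -0.7408, -0.3408, 0, 0], [0.05, 0, 0, 0, 0], [0.05, 0, 0, 0, 0], [0.05, 0, 0, 0.8, 0], [0.05, 0, 0, 0.48, 0], [0.05, 0, 0, 0.32, 0], [0.05, 0, 0, 0, 0]]}'; python3 plan.py .439 .1899 .0254 9
```

```text
t: 22.52
eef_pos: [0.4375, 0.1886, 0.0463]
orientation: [[0.948, -0.317, -0.005], [-0.317, -0.948, -0.002], [-0.004, 0.003, -1.0]]
ft_force: [0.2, 0.8, -0.8]
gripper_width: 0.0557
gripper_force: 42.9
t 22.52 turn 0 (alt 3.142 ) then dx 0.001 dy -0.0017 dz 0.0209 q6 2.22 q1 0.33
```

```bash
python3 snap.py w9
```

```text
(no output)
```

View pics/w9.png

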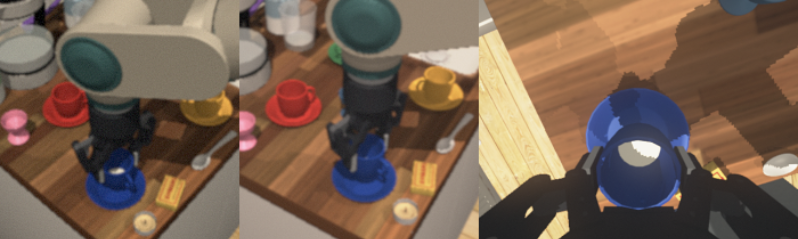

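The blue cup is centred above the blue saucer. Lower, release and retreat.

In the tool's units: 0.015 m is 0.24, 0.004 m is 0.064.

```bash
python3 -m inch '{"increments": [[0.05, 0.016, -0.0272, 0.24, 0], [0.05, 0, 0, 0.064, 0], [0.05, 0, 0, 0.016, 0], [0.05, 0, 0, 0, 0]]}'; python3 -m inch '{"increments": [[0.07, 0, 0, 0, 0], [0.085, 0, 0, 0, 0], [0.085, 0, 0, 0, 0], [0.085, 0, 0, -0.48, 0], [0.085, 0, 0, -0.8, 0], [0.085, 0, 0, -0.8, 0], [0.085, 0, 0, -0.48, 0], [0.085, 0, 0.8, 0, 0], [0.085, 0, 0.8, 0, 0], [0.085, 0, 0.8, 0, 0], [0.085, 0, 0.8, 0, 0], [0.085, 0, 0.8, 0, 0]]}'; python3 -m inch '{"increments": [[0.085, 0, 0.8, 0, 0], [0.085, 0, 0.8, 0, 0], [0.085, 0, 0.8, 0, 0], [0.085, 0, 0, 0, 0]]}';for c in blue yellow red green; do echo $c; python3 chk.py $c;done; python3 snap.py w10
```

```text
t: 23.18
eef_pos: [0.4399, 0.1913, 0.0287]
orientation: [[0.949, -0.316, 0.0], [-0.316, -0.949, -0.0], [0.0, -0.0, -1.0]]
ft_force: [-0.0, -0.8, -1.5]
gripper_width: 0.056
gripper_force: 42.9
t: 24.68
eef_pos: [0.3602, -0.0473, 0.1888]
orientation: [[0.949, -0.315, 0.001], [-0.315, -0.949, -0.0], [0.001, 0.0, -1.0]]
ft_force: [1.1, -0.1, -0.4]
gripper_width: 0.0851
gripper_force: 0.0
t: 25.18
eef_pos: [0.3124, -0.1906, 0.1887]
orientation: [[0.947, -0.321, -0.0], [-0.321, -0.947, -0.001], [0.0, 0.001, -1.0]]
ft_force: [0.9, 1.1, 0.3]
gripper_width: 0.0852
gripper_force: 0.0
blue
scene cup [0.4343 0.1956 0.5714] saucer [0.436  0.1921] rel [-0.0017  0.0034] err 0.046
side cup [0.4345 0.1946 1.6406] saucer [0.4364 0.1906] rel [-0.0018  0.004 ] err 0.046
yellow
scene cup [ 0.4196 -0.0675 -0.9782] saucer [ 0.4212 -0.0661] rel [-0.0016 -0.0014] err 0.03
side cup [ 0.4198 -0.0654  1.5129] saucer [ 0.4219 -0.0677] rel [-0.0021  0.0022] err 0.038
red
scene cup [0.6301 0.1189 2.568 ] saucer [0.6295 0.1185] rel [0.0006 0.0004] err 0.033
side cup [0.6307 0.1178 2.6566] saucer [0.6306 0.1157] rel [0.0001 0.0021] err 0.028
green
scene cup [ 0.6256 -0.0945 -2.0227] saucer [ 0.632 -0.099] rel [-0.0064  0.0045] err 0.049
side cup [ 0.626  -0.0958 -2.4108] saucer [ 0.6325 -0.1014] rel [-0.0065  0.0056] err 0.061
```

View pics/w10.png

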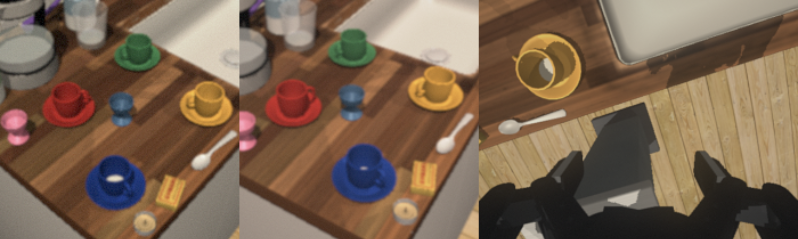

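All four cups stand in their own saucers and the egg cup is untouched at (121,108). The green fit is the least certain, so I'll redo it with the known handle yaw.

```bash
python3 - <<'E'
from h import *
for n in('scene','side'):
    c=optics.get_calibration(n);im=optics.read_camera(n);s=(.6319,-.1003)
    h=cv2.cvtColor(im,cv2.COLOR_BGR2HSV).astype(int)
    for smin in(40,55,75):
        m=(((h[...,0]>=40)&(h[...,0]<=95)&(h[...,1]>smin)&(h[...,2]>20))).astype(np.uint8)
        m=cv2.morphologyEx(m,cv2.MORPH_OPEN,np.ones((2,2)));m,_=blob(m,proj(np.array([[*s,.03]]),c)[0])
        def f(p):
            q=np.maximum(sil('cup',[*p[:2],-.47,.004],c),sil('saucer',[p[2],p[3],0,0],c));return 1-np.minimum(q,m).sum()/np.maximum(q,m).sum()
        x0=np.array([*s,*s]);r=minimize(f,x0,method='Nelder-Mead',options=dict(initial_simplex=np.vstack([x0,x0+np.eye(4)*.006]),maxiter=250))
        print(n,smin,m.sum(),'rel',(r.x[:2]-r.x[2:]).round(4),'saucer',r.x[2:].round(4),'err',round(r.fun,3))
    # foot-independent check: previous image saucer position used as reference
E
```

```text
scene 40 965 rel [-0.0039  0.001 ] saucer [ 0.6318 -0.0991] err 0.039
scene 55 950 rel [-0.0056  0.0035] saucer [ 0.6316 -0.0989] err 0.04
scene 75 944 rel [-0.0053  0.0051] saucer [ 0.6317 -0.099 ] err 0.043
side 40 997 rel [-0.0028  0.001 ] saucer [ 0.6313 -0.1005] err 0.042
side 55 979 rel [-0.005   0.0056] saucer [ 0.6316 -0.1012] err 0.043
side 75 960 rel [-0.006   0.0075] saucer [ 0.6316 -0.1011] err 0.05
```

With the full mask the green offset comes out at about 4 mm, which matches the wrist view. Everything is within tolerance, so I'm handing in.

```bash
python3 -c "
from station import job
print(job.close_job())"
```

```text
the job is handed in; nothing more can be done
None
```

The job is handed in: by the camera fits each of the four cups stands in the well of its own-colour saucer, about 1 to 4 mm off centre (green is the least certain, up to 8 mm in some fits, limit 11 mm), the saucers and egg cup look unmoved, and no verdict was returned.

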